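# Break the lid stay and shut the goods chest

### The job

The shop is closing, so shut the wooden goods chest. Its lid is propped open by a folding steel stay, locked straight: first break the stay by pushing the black knob at its knee back and down into the chest until the stay remains folded, then lower the lid gently, without slamming it, until it is fully shut. Leave the goods in the chest and the things round it as they stand.

Things in the scene. Friction and masses are not known exactly. Their poses are not given: they have to be found in the camera images.
- chest: Fixed open-topped box of light wood, 250 mm deep (x), 320 wide (y), 110 high, boards 12 mm. Origin: centre of its underside on the worktop; x points from its front (robot side) to its back, where the lid is hinged, y to its left, z up; turned by a yaw. Cookie packs stand in its middle and right part; the stay is at its left (+y) end.
- lid_hinge (a point): Middle of the lid's hinge line, which runs along the chest's y at the top of its back edge (chest x +125, y 0, z 110 mm).
- chest_lid (a joint): Angle of the lid above shut, rad: 0 fully shut, about 1.08 propped open on the locked stay. The hinges are stiff and damped: with the stay broken the lid stays where it is left while more than about 0.75 open, lower down it may sink slowly by itself; up to 5 N at its front part, square to its face, lowers it.
- lid_front (a point): Middle of the lid's front edge, on the outer (when shut, upper) face; 256 mm from the hinge line along the board. The lid is a plain light wooden board 258 x 326 mm, 14 mm thick, its inner face in the hinge line's plane. Open, it rises from the back edge and leans towards the robot, over the stay, outer face to the back and up; this point is then about 0.34 m up.
- knee_knob (a point): Centre of the black knob on the knee of the stay: a cylinder, 20 mm diameter, 32 mm long, lying along the chest's y, 12 mm clear of the left wall. Locked, it is at about chest x +17, y +120, z 147 mm, under the leaning lid. It moves on a circle of 71 mm about stay_foot: push it to the back and down, square to the links, to break the stay.
- stay_foot (a point): The pivot of the stay's lower link on the chest's left wall (at the knob's y): chest x -25, y +120, z 90 mm. The stay is two flat steel links, 71 mm between pivots and 16 mm wide, from here over the knee up to the lid, 110 mm from its hinge. Locked it is straight and leans back 38 degrees from vertical.
- stay_knee (a joint): Fold of the stay at its knee, rad: -0.08 locked (just past straight, on its stop), 0 straight, about 2.55 with the lid shut. A light spring pulls it to the stop: about 3 N at the knob breaks it, and folded past about 0.5 it stays when let go, the lid having come down by 3 to 10 degrees. Pushing the knob about 35 mm folds it by 1.
- cookie_pack_0: A bagged stack of cookies, 75 mm across and 84 mm high, standing in the middle of the chest. Origin at its foot. Bystander.
- cookie_pack_1: A bagged stack of cookies, 74 mm across and 84 mm high, standing in the right part of the chest. Origin at its foot. Bystander.
- gift_box_1: A small cardboard box with ribbon, 69 by 73 by 61 mm, to the right of the chest. Bystander.
- loyalty_stamp: A wooden hand stamp, 71 mm high, standing to the left of the chest. Bystander.

How it is judged:
By the outcome, as a careful person would: the job done as asked, in the order asked, and still so for the second after the job is handed in, with the robot touching nothing.
It also fails if it takes over 56 s, if anything falls off the work surface, if the arm or the gripper's body presses on something with over 40 N, if the wrist force passes 120 N, or if a joint passes its speed limit or range.

### The arm

A 6-joint arm with a two-finger parallel gripper is mounted at the origin on a cart in front of the work surface, level with it; the furniture and walls round the work are solid. World frame = base frame: x ahead of the robot, y to its left, z up, the work surface at z = 0. Lengths are in mm, angles in degrees, forces in N, time in s.
With the tool pointing down it reaches from about 350 to 1000 mm from the base axis. Payload 7.1 kg.
Tool frame: the origin (TCP) lies between the finger pads; the fingertips stand 11 mm ahead of it and the grasp point (between the pads) lies 8 mm behind it (ctrl.tip_extent is the distance from the TCP to the fingertips, in mm); z points along the fingers, y is the direction in which the jaws open and shut (so a half turn about z gives the same grasp; the last joint's range is limited). The gripper opens to 85 mm and grips with 20 to 120 N. Pads are 22 mm wide; open, the fingers measure 114 mm over their backs; the gripper's body (76 mm by 85 mm) begins 54 mm behind the grasp point. The pads swing forward as they close: fully open they stand 13 mm farther back than shut.
Start: joints at [-76.891, 24.242, 93.386, -0, 62.372, -1.089], TCP at [153.314, -605.888, 242.319] pointing down, gripper open.
Joint ranges: [-172.04, 172.04], [-51.8, 120.97], [4.93, 147.93], [-75.15, 255.16], [6.16, 154.13], [-145.62, 145.62]. Speed limits (degrees/s): [136.94, 136.94, 172.46, 180, 180, 180].

### API

Orientations are given as [roll, pitch, yaw] about the fixed x, y, z axes, in that order (R = Rz(yaw) Ry(pitch) Rx(roll)).
In Python, from bench import status, viewer, hand_in, ctrl gives the robot as it stands. The module is installed in compiled form; this text tells all that it offers.
- The arm moves only by the tool apply_moves, never from a script. Its argument "deltas" is a list of rows, each a list of 3 entries, a list of its own where there are three numbers: the shift along the world's x, y, z in mm, then the turn about the world's z in degrees, then the finger opening in mm, from 0 to 85.4. In form: [[[dx, dy, dz], yaw, hand], ...]. A call has 1 to 10 rows; each row is the pose to reach, as a shift and turn from the pose commanded when the call began; what a row does not reach only later rows make up. A row lasts 1/8 s, in which the tool goes at most 62.5 mm and 10.7 degrees, less where a joint would pass 70% of its speed; a pose out of reach is approached as far as the arm can. A call with a gripper value outside its range is refused whole. The fingers move at their own pace and stop on an object; "grip_force" is the grip in N (left out, the last holds). Time passes only in rows, so rows that repeat a pose let the fingers close. It gives the time, the measured TCP pose, the force and the opening at its end, in the units of the state.
- status.get_obs(): the state, without advancing time (a new reading comes with each control period).
- viewer.get_image(name): name is "scene" or "top"; returns a dict with "image" (384x512x3 uint8, blue, green, red), "z_map" (384x512 float32, mm along the optical axis (not along the pixel's ray), 0 where there is no reading), "mtx" (3x3 intrinsics, pixels), "xyz" and "attitude" of the camera in the world. Camera axes: x right, y up, looking along -z (the intrinsics and any distortion apply to the point x, -y, -z); pixel columns grow to the right and rows downward; lengths in mm; the calibration is good to about 2 mm. A picture is of the moment at which its call begins.
- hand_in(): hands the job in, once; it reports no verdict.
The state is a dict: "time": time; "joint_positions": joint angles; "joint_velocities": joint speeds; "joint_torque": joint torques, N m; "tool_pos": TCP position; "tool_rot": TCP orientation; "contact_force": force on the tool from outside, world axes, zero at the start; "moment": the same for the moment, N m; "opening": finger opening in mm.
Only numpy, scipy, OpenCV 4.12 (cv2) and the standard library are available. Lean on these libraries where they do the work, as an engineer would, in place of code of your own. Each camera call takes 0.05 s, during which the arm holds its last target.

## Working session

There is one attempt and no reset: what is moved stays moved. The work goes in short steps, Python scripts to look and compute and a tool call to move; the robot and the scene stay as the last step left them, time stands still between calls to the robot, and variables do not carry over. Pictures are saved under pics/ and viewed, and the job is handed in when it is done.

Besides the shell and the picture viewer there is one more tool, called by a JSON object that holds its "api" and its "payload", one argument or row to a line. apply_moves: Moves the arm, as the interface text tells. Its arguments: {"type":"object","properties":{"deltas":{"type":"array"},"grip_force":{"type":"number"}},"required":["deltas"]}

```bash
mkdir -p pics; cat > h.py <<'E'
import numpy as np, cv2
from bench import status, viewer, hand_in, ctrl
from scipy.spatial.transform import Rotation as R
def snap(name,tag):
    d=viewer.get_image(name); cv2.imwrite(f'pics/{tag}.png',d['image']); np.save(f'pics/{tag}.npy',d,allow_pickle=True); return d
def rot(d):
    a=np.array(d['attitude'],float)
    if a.shape==(3,3): return a
    return R.from_euler('xyz',a,degrees=True).as_matrix()
def cloud(d):
    K=d['mtx'];z=d['z_map'];h,w=z.shape
    u,v=np.meshgrid(np.arange(w),np.arange(h))
    p=np.stack([(u-K[0,2])/K[0,0]*z,-(v-K[1,2])/K[1,1]*z,-z],-1)
    P=p@rot(d).T+np.array(d['xyz']); P[z==0]=np.nan
    return P
E
python3 - <<'E'
from h import *
for n in('scene','top'):
    d=snap(n,n+'0'); print(n,d['mtx'],d['xyz'],d['attitude'],[k for k in d])
print(status.get_obs(),ctrl.tip_extent)
E
```

```text
scene [[358.25469624   0.         255.90106877]
 [  0.         358.25469624 193.21710652]
 [  0.           0.           1.        ]] [157.27013414 838.3043951  790.81141969] [  61.69120106   -0.46587629 -152.16527734] ['image', 'z_map', 'mtx', 'xyz', 'attitude']
top [[440.95649937   0.         254.09375662]
 [  0.         440.95649937 198.84196255]
 [  0.           0.           1.        ]] [-406.91839983 -334.44692004 1568.07681019] [ 37.85262604   0.36273484 -78.05505247] ['image', 'z_map', 'mtx', 'xyz', 'attitude']
{'time': 0.1, 'joint_positions': array([-7.68919937e+01,  2.42791409e+01,  9.34297811e+01, -1.19940716e-03,
        6.23719774e+01, -1.08692389e+00]), 'joint_velocities': array([ 0.05528646, -0.04129432, -0.20487904,  0.02123874, -0.00031178,
        0.03059146]), 'joint_torque': array([-2.83570043e-04, -5.58427835e+01, -2.82444441e+01, -1.22796723e-05,
        3.02778048e-03, -1.65042625e-06]), 'tool_pos': array([ 153.18706484, -605.41741919,  241.61464684]), 'tool_rot': array([-1.79919095e+02, -4.72932069e-04,  1.41954868e+01]), 'contact_force': array([-0.31003158,  0.85538763, -0.71072061]), 'moment': array([-0.04017991, -0.00397627, -0.02737984]), 'opening': 85.37257412697667} 11.0
```

View pics/scene0.png

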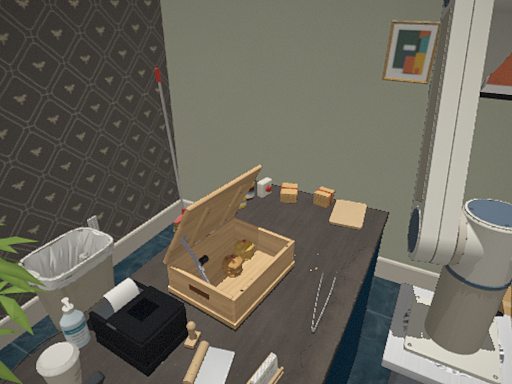

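View pics/top0.png

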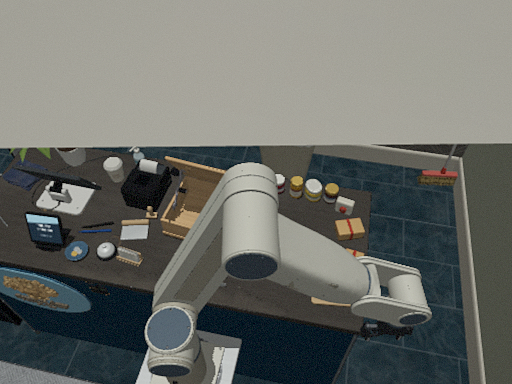

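The scene view shows the open chest with rim corners near (234,317), (294,258) and (170,262), and the black knob near (204,259). In the top view the arm partly hides the chest. I'll zoom in and measure from the scene view.

```bash
python3 - <<'E'
from h import *
d=np.load('pics/scene0.npy',allow_pickle=True).item()
im=d['image'][155:335,140:310]
cv2.imwrite('pics/s0z.png',cv2.resize(im,None,fx=3.3,fy=3.3,interpolation=cv2.INTER_CUBIC))
P=cloud(d)
for (u,v) in [(234,315),(292,259),(172,264),(204,259),(261,171),(178,240),(191,335),(230,290)]:
    print(u,v,P[v-1:v+2,u-1:u+2].reshape(-1,3)[[1,4,7]].round(0).tolist())
# rim plane points
m=(abs(P[...,2]-110)<3)
hsv=cv2.cvtColor(d['image'],cv2.COLOR_BGR2HSV)
vis=d['image'].copy(); vis[m]=(0,0,255)
cv2.imwrite('pics/s0m.png',cv2.resize(vis[155:335,140:310],None,fx=3.3,fy=3.3,interpolation=cv2.INTER_NEAREST))
E
```

```text
234 315 [[522.0, 259.0, 59.0], [521.0, 261.0, 59.0], [522.0, 260.0, 53.0]]
292 259 [[486.0, -54.0, 41.0], [484.0, -49.0, 40.0], [485.0, -52.0, 34.0]]
172 264 [[757.0, 218.0, 110.0], [756.0, 219.0, 107.0], [752.0, 224.0, 109.0]]
204 259 [[651.0, 202.0, 158.0], [651.0, 202.0, 154.0], [649.0, 205.0, 154.0]]
261 171 [[1255.0, -1341.0, -326.0], [1256.0, -1343.0, -335.0], [1260.0, -1353.0, -348.0]]
178 240 [[712.0, 230.0, 219.0], [712.0, 230.0, 216.0], [717.0, 226.0, 207.0]]
191 335 [[595.0, 351.0, 38.0], [596.0, 350.0, 34.0], [597.0, 350.0, 29.0]]
230 290 [[604.0, 147.0, 19.0], [602.0, 151.0, 19.0], [597.0, 158.0, 22.0]]
```

View pics/s0z.png

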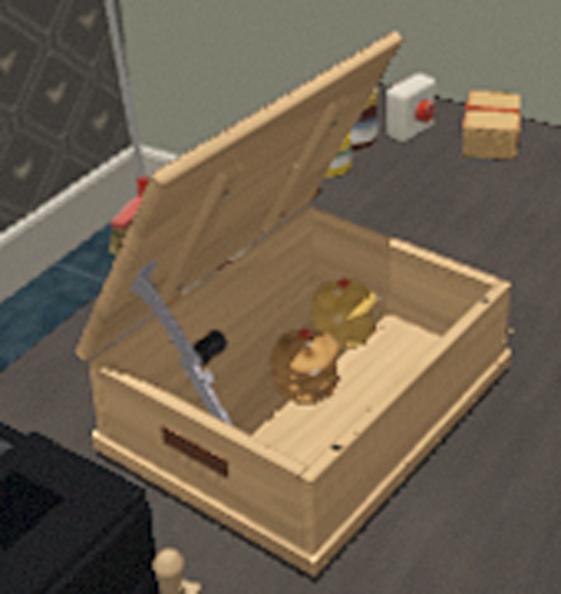

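View pics/s0m.png

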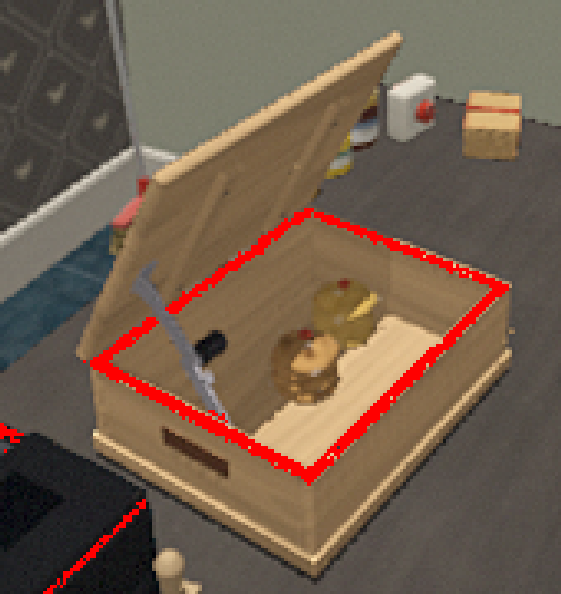

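The rim mask traces the whole rim rectangle, so I'll fit the chest pose from it.

```bash
cat >> h.py <<'E'
def fitchest(d):
    P=cloud(d); m=(abs(P[...,2]-110)<2.5)
    m[:, :165]=0; m[:,300:]=0; m[:210]=0; m[320:]=0
    m=m.astype(np.uint8); n,l,s,_=cv2.connectedComponentsWithStats(m,connectivity=8)
    k=1+np.argmax(s[1:,4]); q=P[l==k][:,:2].astype(np.float32)
    return q,cv2.minAreaRect(q)
E
python3 - <<'E'
from h import *
d=np.load('pics/scene0.npy',allow_pickle=True).item()
q,r=fitchest(d); print(len(q),r,cv2.boxPoints(r))
P=cloud(d)
hsv=cv2.cvtColor(d['image'],cv2.COLOR_BGR2HSV)
sub=np.zeros(P.shape[:2],bool); sub[250:268,192:212]=1
m=sub&(d['image'].max(-1)<50)
print(m.sum(),np.nanmedian(P[m],0),np.nanmin(P[m],0),np.nanmax(P[m],0))
# lid front edge corners: near col 188,208 and 261,166
for u,v in[(189,208),(190,209),(260,167),(259,168),(258,168),(166,261)]:print(u,v,P[v,u].round(0))
# robot fwd: stamp, gift
sub[:]=0; sub[315:350,180:205]=1
m=sub&(P[...,2]>50)&(P[...,2]<75)&(hsv[...,1]>60); print('stamp',np.nanmedian(P[m],0))
E
```

```text
616 ((626.5147094726562, 88.4686279296875), (321.96636962890625, 251.07113647460938), 83.1176986694336) [[482.59305  -56.311623]
 [731.8551   -86.397514]
 [770.4364   233.24887 ]
 [521.1743   263.33478 ]]
53 [651.10827618 203.75468908 155.01339119] [647.0564631  190.2071774  144.32152147] [662.62853211 218.67241324 158.62441038]
189 208 [656. 240. 338.]
190 209 [652. 241. 337.]
260 167 [616. -65. 337.]
259 168 [619. -64. 334.]
258 168 [618. -56. 337.]
166 261 [763. 234. 127.]
stamp [598.9486598  349.49965352  62.91572522]
```

Chest fitted: centre (626.5, 88.5), yaw -6.9°, 322 x 251 mm, which matches the given size. The expected knob position (658, 206, 147) agrees with the black pixels. I'll swing the gripper in front of the chest with the jaws along chest x, then measure its profile against the lid.

{"api": "apply_moves", "payload": {
  "deltas": [
    [[20, 45, 5], 5, 85],
    [[43, 98, 5], 13, 85],
    [[65, 150, 5], 20, 85],
    [[88, 200, 5], 28, 85],
    [[110, 250, 5], 35, 85],
    [[132, 300, 5], 42, 85],
    [[154, 350, 5], 49, 85],
    [[176, 400, 5], 56, 85],
    [[196, 448, 5], 63, 85],
    [[200, 460, 5], 69, 85]
  ]
}}

```text
time: 1.35
tool_pos: [353.7, -143.5, 247.2]
tool_rot: [-180.0, -0.0, 83.6]
contact_force: [0.3, -0.3, 0.8]
opening: 85.1
```

{"api": "apply_moves", "payload": {
  "deltas": [
    [[20, 45, 0], 0, 85],
    [[43, 98, 0], 0, 85],
    [[65, 150, 0], 0, 85],
    [[88, 200, 0], 0, 85],
    [[110, 250, 0], 0, 85],
    [[130, 290, 0], 0, 85],
    [[140, 320, 0], 0, 85],
    [[145, 330, 0], 0, 85],
    [[145, 330, 0], 0, 85]
  ]
}}

```text
time: 2.48
tool_pos: [498.1, 184.1, 247.0]
tool_rot: [-180.0, 0.0, 83.2]
contact_force: [-0.4, 0.3, -0.1]
opening: 84.7
```

```bash
python3 - <<'E'
from h import *
d=snap('scene','s1'); o=status.get_obs(); print(o['time'],o['tool_pos'],o['tool_rot'],o['joint_positions'],o['contact_force'])
cv2.imwrite('pics/s1z.png',cv2.resize(d['image'][60:360,120:420],(800,600)[0:2] if 0 else (600,600)))
P=cloud(d); t=o['tool_pos']; c=(P-t)
# chest-frame offset
a=np.deg2rad(-6.88); ex=np.array([np.cos(a),np.sin(a)]); ey=np.array([-np.sin(a),np.cos(a)])
X=c[...,:2]@ex; Y=c[...,:2]@ey; Z=c[...,2]
for z in range(-12,260,15):
    m=(abs(Z-z)<6)&(np.hypot(X,Y)<95)
    if m.sum()>3: print(z,m.sum(),np.percentile(X[m],[1,50,99]).round(),np.percentile(Y[m],[1,50,99]).round())
E
```

```text
2.525 [497.80978651 183.47111319 246.98758562] [-1.79946861e+02  4.06514157e-02  8.32036225e+01] [ 1.89538542e+01  1.60213460e+01  1.05050178e+02 -1.57835023e-02
  5.89940003e+01  2.57583888e+01] [ 0.36150723 -0.53250351  0.54339646]
3 19 [-49.  42.  49.] [-8.  6. 12.]
18 65 [-57. -42.  55.] [-9.  7. 13.]
33 68 [-56.  -1.  55.] [-8.  7. 13.]
48 96 [-73. -43.  68.] [-11.  11.  14.]
63 197 [-74. -35.  71.] [-12.  10.  18.]
78 175 [-72. -22.  69.] [-15.  11.  20.]
93 246 [-70. -13.  66.] [-10.  11.  21.]
108 149 [-68. -36.  66.] [-10.   5.  14.]
123 125 [-38. -23.  24.] [-16.  29.  38.]
138 145 [-37. -22.  23.] [-15.  30.  39.]
153 145 [-37. -22.  22.] [-12.  30.  39.]
168 137 [-34. -18.  26.] [-23.  26.  38.]
183 171 [-40. -23.  24.] [-12.  31.  40.]
198 187 [-39. -22.  24.] [-17.  31.  41.]
213 154 [-37. -22.  27.] [-14.  29.  48.]
228 187 [-38. -19.  26.] [-11.  31.  45.]
243 48 [-41. -33.  -9.] [-8. 48. 61.]
258 155 [-59. -29.   6.] [37. 55. 69.]
```

View pics/s1z.png

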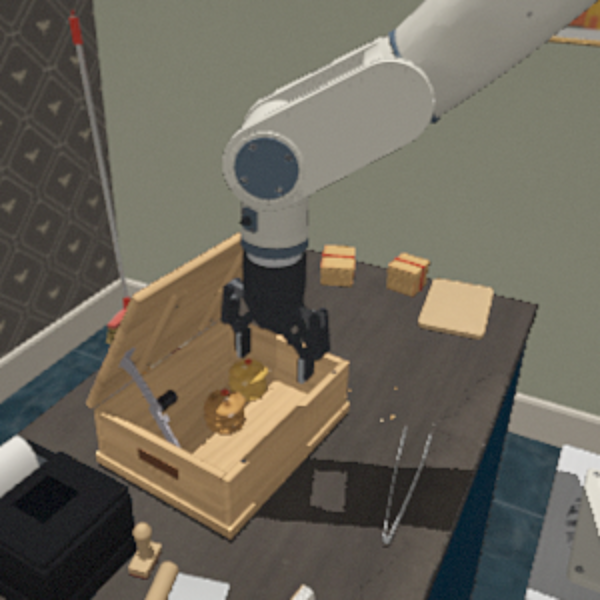

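The open knuckles reach ±73 mm from 48 to 110 mm above the TCP. The wrist above them is about ±40 mm, so the lid's front edge limits how far back the tool can go. Next I'll check which y the links lie at.

```bash
cat >> h.py <<'E'
C=np.array([626.5,88.5]); _a=np.deg2rad(-6.88); EX=np.array([np.cos(_a),np.sin(_a)]); EY=np.array([-np.sin(_a),np.cos(_a)])
def tochest(P):
    q=P[...,:2]-C; return np.stack([q@EX,q@EY,P[...,2]],-1)
E
python3 - <<'E'
from h import *
for t in ('scene0','s1'):
    d=np.load(f'pics/{t}.npy',allow_pickle=True).item()
    Q=tochest(cloud(d)); hsv=cv2.cvtColor(d['image'],cv2.COLOR_BGR2HSV)
    m=(hsv[...,1]<70)&(hsv[...,2]>70)&(Q[...,0]>-30)&(Q[...,0]<80)&(Q[...,1]>95)&(Q[...,1]<150)&(Q[...,2]>85)&(Q[...,2]<220)
    for z in range(90,220,12):
        k=m&(abs(Q[...,2]-z)<6)
        if k.sum(): print(z,k.sum(),np.nanmedian(Q[k],0).round(),np.nanmin(Q[k],0).round(),np.nanmax(Q[k],0).round())
    k=(d['image'].max(-1)<50)&(Q[...,0]>-10)&(Q[...,0]<40)&(Q[...,1]>95)&(Q[...,1]<150)&(Q[...,2]>125)&(Q[...,2]<170)
    print('knob',k.sum(),np.nanmedian(Q[k],0),np.nanpercentile(Q[k],[3,97],axis=0).round())
E
```

```text
102 4 [-23. 142. 106.] [-26. 141. 103.] [-16. 142. 107.]
114 18 [-12. 143. 114.] [-22. 140. 110.] [  1. 145. 119.]
126 22 [ -4. 143. 126.] [-12. 139. 121.] [ 12. 145. 131.]
138 31 [  3. 142. 138.] [ -6. 133. 133.] [ 20. 144. 144.]
150 31 [ 13. 141. 151.] [  5. 133. 144.] [ 31. 144. 156.]
162 24 [ 24. 138. 161.] [ 12. 132. 156.] [ 42. 142. 168.]
174 21 [ 32. 138. 175.] [ 23. 135. 169.] [ 47. 141. 180.]
186 22 [ 45. 138. 185.] [ 35. 135. 180.] [ 57. 139. 192.]
198 25 [ 58. 140. 198.] [ 45. 123. 192.] [ 75. 143. 203.]
210 29 [ 64. 139. 208.] [ 52. 115. 204.] [ 74. 143. 216.]
knob 51 [ 10.36651536 118.44368931 155.01339119] [[  7. 105. 145.]
 [ 20. 131. 158.]]
102 3 [-23. 142. 105.] [-27. 142. 103.] [-13. 142. 105.]
114 21 [-13. 143. 114.] [-24. 140. 108.] [ -0. 145. 120.]
126 22 [ -3. 142. 126.] [-11. 139. 121.] [ 12. 146. 131.]
138 30 [  2. 143. 140.] [ -4. 134. 132.] [ 20. 146. 144.]
150 29 [ 13. 141. 151.] [  4. 133. 145.] [ 28. 146. 156.]
162 27 [ 24. 138. 161.] [ 14. 132. 156.] [ 38. 140. 168.]
174 22 [ 36. 137. 174.] [ 23. 134. 169.] [ 49. 140. 180.]
186 21 [ 46. 138. 186.] [ 37. 133. 180.] [ 60. 140. 192.]
198 30 [ 59. 140. 199.] [ 45. 124. 192.] [ 79. 142. 204.]
210 25 [ 65. 139. 208.] [ 52. 114. 204.] [ 76. 143. 215.]
knob 53 [ 10.65901761 117.10520577 154.07231283] [[  6. 105. 147.]
 [ 20. 131. 159.]]
```

The lower link lies at chest y≈142, the upper at about 138, and the knob is inboard at 104–136. I'll centre the finger at y≈134, descend in front of the chest, then go in under the lid edge.

{"api": "apply_moves", "payload": {
  "deltas": [
    [[15, 20, -40], 0, 85],
    [[30, 35, -78], 0, 85],
    [[50, 42, -78], 0, 85],
    [[70, 43, -78], 0, 85],
    [[85, 43, -78], 0, 85],
    [[95, 43, -78], 0, 85],
    [[95, 43, -78], 0, 85]
  ]
}}

```text
time: 3.4
tool_pos: [593.7, 226.6, 169.4]
tool_rot: [180.0, -0.0, 83.1]
contact_force: [-0.5, -0.8, -0.5]
opening: 85.0
```

```bash
cat > look.py <<'E'
from h import *; import sys
t=sys.argv[1]; d=snap('scene',t); o=status.get_obs()
print(o['time'],o['tool_pos'].round(1),'chest',tochest(o['tool_pos']).round(1),o['contact_force'].round(1),o['opening'])
cv2.imwrite(f'pics/{t}z.png',cv2.resize(d['image'][150:330,130:310],(720,720)[:2] if 0 else (600,600),interpolation=cv2.INTER_CUBIC))
Q=tochest(cloud(d)); hsv=cv2.cvtColor(d['image'],cv2.COLOR_BGR2HSV)
# lid: left side edge pixels y~155-168
k=(abs(Q[...,1])<168)&(Q[...,2]>118)&(Q[...,2]<400)&(Q[...,0]<145)&(Q[...,0]>-140)&(hsv[...,1]>70)&(hsv[...,0]>8)&(hsv[...,0]<25)
q=Q[k]; ang=np.arctan2(q[:,2]-110,125-q[:,0]); r=np.hypot(q[:,2]-110,125-q[:,0])
s=(r>60)&(r<270); print('lid pts',s.sum(),'angle med',np.median(ang[s]).round(3),'rmax',np.percentile(r[s],99).round())
E
python3 look.py s2
```

```text
3.45 [593.1 226.6 169.3] chest [-49.8 133.1 169.3] [-0.1 -0.8 -0. ] 85.1200486973651
lid pts 1351 angle med 1.086 rmax 257.0
```

View pics/s2z.png

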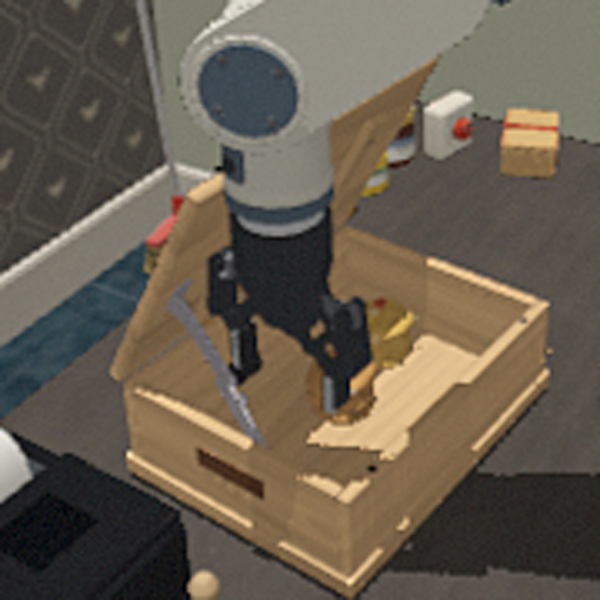

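The lid angle reads 1.086 rad, as expected, and the rear fingertip is just at the knob near (243,375). Now I'll push it back and down in small steps.

{"api": "apply_moves", "payload": {
  "deltas": [
    [[1, 0, -2], 0, 85],
    [[2, 0, -4], 0, 85],
    [[3, 0, -6], 0, 85],
    [[4, 0, -8], 0, 85],
    [[4, 0, -8], 0, 85]
  ]
}}

```text
time: 4.08
tool_pos: [597.2, 227.1, 161.1]
tool_rot: [-180.0, 0.0, 83.2]
contact_force: [-0.6, -0.1, 0.5]
opening: 84.8
```

{"api": "apply_moves", "payload": {
  "deltas": [
    [[1, 0, -2], 0, 85],
    [[2, 0, -4], 0, 85],
    [[3, 0, -6], 0, 85],
    [[3, 0, -8], 0, 85],
    [[3, 0, -8], 0, 85]
  ]
}}

```text
time: 4.7
tool_pos: [600.2, 227.0, 153.0]
tool_rot: [-180.0, 0.0, 83.2]
contact_force: [-0.3, 0.6, 1.4]
opening: 85.3
```

```bash
python3 look.py s3
```

```text
4.75 [600.2 227.1 153.2] chest [-42.7 134.5 153.2] [-0.8 -0.2 -0.9] 84.81596146761115
lid pts 1217 angle med 1.086 rmax 257.0
```

View pics/s3z.png

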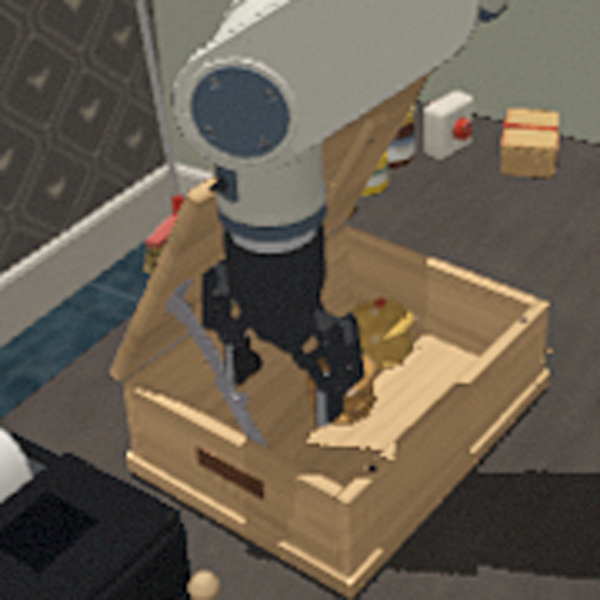

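No contact yet: the tips are narrower than the 114 mm over the finger backs. I'll push slightly further back and then down, watching the force.

{"api": "apply_moves", "payload": {
  "deltas": [
    [[1, 0, 0], 0, 85],
    [[2, 0, -1], 0, 85],
    [[3, 0, -2], 0, 85],
    [[3, 0, -2], 0, 85]
  ]
}}

```text
time: 5.25
tool_pos: [603.4, 227.1, 151.4]
tool_rot: [180.0, -0.0, 83.2]
contact_force: [-1.3, -0.4, 1.4]
opening: 85.0
```

{"api": "apply_moves", "payload": {
  "deltas": [
    [[0, 0, -2], 0, 85],
    [[0, 0, -4], 0, 85],
    [[0, 0, -6], 0, 85],
    [[0, 0, -6], 0, 85]
  ]
}}

```text
time: 5.75
tool_pos: [603.5, 227.1, 145.2]
tool_rot: [180.0, -0.0, 83.2]
contact_force: [-0.6, 0.5, 2.2]
opening: 85.1
```

```bash
python3 look.py s4
```

```text
5.8 [603.4 227.1 145.3] chest [-39.5 134.8 145.3] [-0.2 -0.1  2.1] 85.30452392407825
lid pts 1161 angle med 1.086 rmax 257.0
```

View pics/s4z.png

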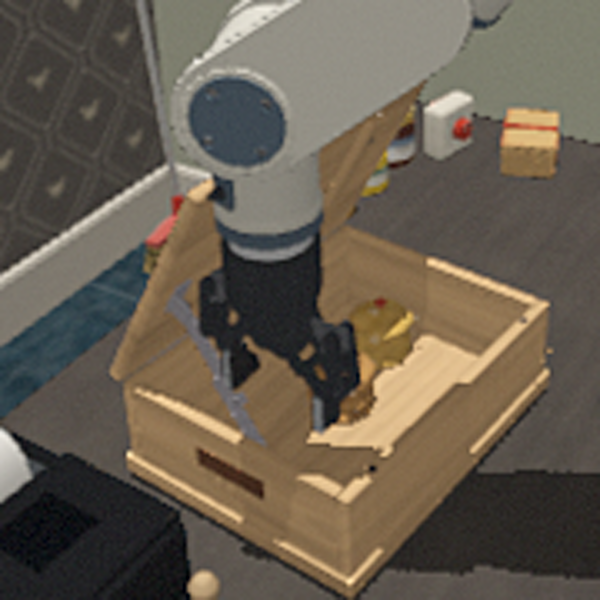

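Light contact (about 2 N up) and the knee is starting to yield. I'll continue down, easing forward to stay clear of the sinking lid edge.

{"api": "apply_moves", "payload": {
  "deltas": [
    [[0, 0, -2], 0, 85],
    [[-1, 0, -4], 0, 85],
    [[-2, 0, -6], 0, 85],
    [[-3, 0, -8], 0, 85],
    [[-3, 0, -8], 0, 85]
  ]
}}

```text
time: 6.42
tool_pos: [599.5, 227.0, 136.6]
tool_rot: [-179.9, 0.0, 83.2]
contact_force: [-0.9, 0.7, -0.2]
opening: 85.0
```

```bash
python3 look.py s5
```

```text
6.475 [599.5 227.  136.7] chest [-43.4 134.2 136.7] [-1.8 -0.2  0.2] 84.79980045736819
lid pts 1071 angle med 1.085 rmax 258.0
```

View pics/s5z.png

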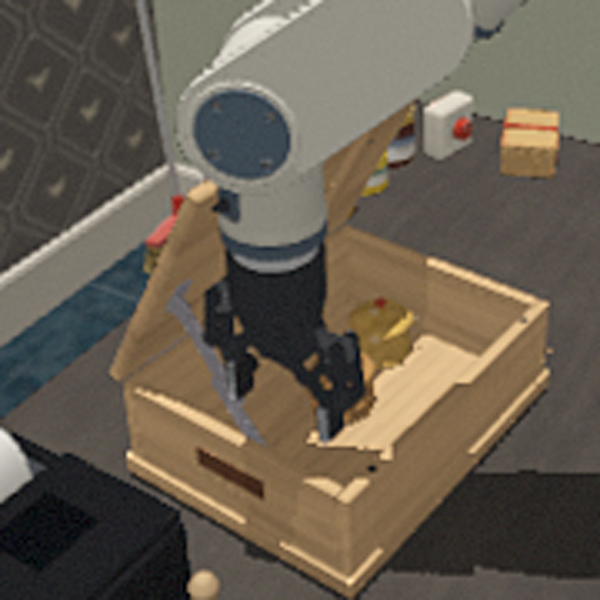

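```bash
python3 - <<'E'
from h import *
d=np.load('pics/s5.npy',allow_pickle=True).item(); Q=tochest(cloud(d)); V=d['image'].max(-1).astype(int); hsv=cv2.cvtColor(d['image'],cv2.COLOR_BGR2HSV)
cv2.imwrite('pics/s5zz.png',cv2.resize(d['image'][225:290,170:250],None,fx=9,fy=9,interpolation=cv2.INTER_NEAREST)[:600,:800])
for v in range(256,278,2):
    print(v,[(u,*Q[v,u].round().astype(int)) for u in range(194,212,2)])
E
```

```text
256 [(194, np.int64(28), np.int64(136), np.int64(170)), (196, np.int64(9), np.int64(147), np.int64(185)), (198, np.int64(1), np.int64(147), np.int64(189)), (200, np.int64(-8), np.int64(149), np.int64(195)), (202, np.int64(2), np.int64(132), np.int64(179)), (204, np.int64(0), np.int64(126), np.int64(176)), (206, np.int64(113), np.int64(2), np.int64(45)), (208, np.int64(-32), np.int64(144), np.int64(202)), (210, np.int64(-39), np.int64(144), np.int64(205))]
258 [(194, np.int64(26), np.int64(139), np.int64(165)), (196, np.int64(113), np.int64(48), np.int64(66)), (198, np.int64(4), np.int64(145), np.int64(180)), (200, np.int64(2), np.int64(139), np.int64(177)), (202, np.int64(0), np.int64(134), np.int64(174)), (204, np.int64(-1), np.int64(127), np.int64(170)), (206, np.int64(13), np.int64(105), np.int64(150)), (208, np.int64(117), np.int64(-10), np.int64(27)), (210, np.int64(113), np.int64(-16), np.int64(24))]
260 [(194, np.int64(26), np.int64(139), np.int64(159)), (196, np.int64(24), np.int64(133), np.int64(156)), (198, np.int64(4), np.int64(145), np.int64(173)), (200, np.int64(-1), np.
[... 3209 characters left out ...]
 (202, np.int64(-4), np.int64(142), np.int64(126)), (204, np.int64(80), np.int64(51), np.int64(19)), (206, np.int64(77), np.int64(45), np.int64(16)), (208, np.int64(72), np.int64(41), np.int64(16)), (210, np.int64(64), np.int64(40), np.int64(19))]
276 [(194, np.int64(21), np.int64(150), np.int64(111)), (196, np.int64(95), np.int64(72), np.int64(19)), (198, np.int64(91), np.int64(68), np.int64(17)), (200, np.int64(3), np.int64(144), np.int64(117)), (202, np.int64(-3), np.int64(142), np.int64(119)), (204, np.int64(-9), np.int64(141), np.int64(121)), (206, np.int64(71), np.int64(52), np.int64(16)), (208, np.int64(64), np.int64(51), np.int64(19)), (210, np.int64(60), np.int64(46), np.int64(17))]
```

View pics/s5zz.png

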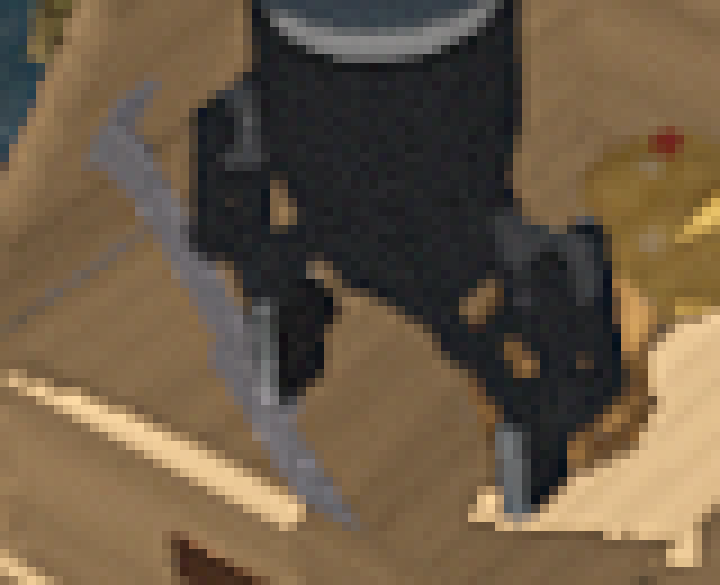

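The fingertip overlaps the lower link in side view and no force builds up, so only the knob gives purchase. The knob has to go about 35 mm back, and the wrist column (radius about 40 mm) would meet the lid edge first. The knuckles stick out further (about 73 mm), so pushing with the rear knuckle may work, with the tips lowered into the chest. I'll measure the knuckle and wrist profile precisely.

```bash
python3 - <<'E'
from h import *
T={'s1':[497.81,183.47,246.99],'s5':[599.5,227,136.7],'s4':[603.4,227.1,145.3],'s2':[593.1,226.6,169.3]}
acc=[]
for t,tp in T.items():
    d=np.load(f'pics/{t}.npy',allow_pickle=True).item(); P=cloud(d); c=P-np.array(tp)
    L=np.stack([c[...,:2]@EX,c[...,:2]@EY,c[...,2]],-1)
    hsv=cv2.cvtColor(d['image'],cv2.COLOR_BGR2HSV)
    dark=(d['image'].max(-1)<75)
    acc.append(L[dark&(abs(L[...,1])<30)&(abs(L[...,0])<90)&(L[...,2]>-15)&(L[...,2]<125)])
    m=(hsv[...,0]>95)&(hsv[...,0]<125)&(hsv[...,1]>60)&(L[...,2]>230)&(L[...,2]<400)&(abs(L[...,0])<100)&(abs(L[...,1])<140)
    if m.sum()>50:
        q=L[m]; print(t,'cap',m.sum(),np.median(q,0).round(),np.percentile(q,[2,98],axis=0).round().tolist())
    w=(hsv[...,1]<60)&(d['image'].max(-1)>110)&(L[...,2]>230)&(L[...,2]<420)&(abs(L[...,1])<140)&(L[...,0]<100)&(L[...,0]>-120)
    for z in range(230,420,15):
        k=w&(abs(L[...,2]-z)<7)
        if k.sum()>3: print(t,z,k.sum(),'x',np.percentile(L[k][:,0],[1,99]).round(),'y',np.percentile(L[k][:,1],[1,99]).round())
A=np.vstack(acc)
for z in range(-12,125,6):
    k=abs(A[:,2]-z)<3
    if k.sum()>3:
        b=A[k]; print('fin',z,k.sum(),np.percentile(b[:,0],[1,99]).round(),np.percentile(b[:,1],[2,98]).round())
E
```

```text
s1 cap 473 [-28.  56. 292.] [[-54.0, 42.0, 261.0], [-1.0, 68.0, 320.0]]
s1 230 69 x [-37.  17.] y [-11.  38.]
s1 245 70 x [-44.  -7.] y [-2. 63.]
s1 260 143 x [-64.   6.] y [34. 69.]
s1 275 135 x [-86.  12.] y [25. 72.]
s1 290 208 x [-106.   14.] y [15. 73.]
s1 305 310 x [-119.   56.] y [-20.  73.]
s1 320 466 x [-118.   49.] y [-25.  68.]
s1 335 603 x [-118.   38.] y [-48.  62.]
s1 350 471 x [-119.   13.] y [-60.  50.]
s1 365 390 x [-119.   -8.] y [-73.  39.]
s1 380 260 x [-119.  -32.] y [-79.  29.]
s1 395 171 x [-119.  -53.] y [-93.  18.]
s1 410 57 x [-119.  -90.] y [-52. -23.]
s5 cap 364 [-29.  54. 293.] [[-55.0, 41.0, 262.0], [-3.0, 68.0, 320.0]]
s5 230 45 x [-38. -10.] y [-18.  36.]
s5 245 52 x [-47. -11.] y [-9. 61.]
s5 260 100 x [-61.   7.] y [35. 68.]
s5 275 90 x [-78.  11.] y [27. 72.]
s5 290 135 x [-94.  13.] y [17. 73.]
s5 305 206 x [-110.   55.] y [-21.  71.]
s5 320 361 x [-119.   49.] y [-27.  68.]
s5 335 472 x [-118.   40.] y [-44.  61.]
s5 350 377 x [-119.   22.] y [-54.  52.]
s5 365 326 x [-119.    3.] y [-63.  43.]
s5 380 253 x [-119.  -14.] y [-67.  34.]
s5 395 172 x
[... 1283 characters left out ...]
. 52.] [-30.   3.]
fin 6 46 [42. 56.] [-27.  10.]
fin 12 59 [-56.  58.] [-29.  10.]
fin 18 80 [-57.  56.] [-11.   9.]
fin 24 78 [-57.  55.] [-10.   8.]
fin 30 74 [-57.  55.] [-11.   9.]
fin 36 65 [-57.  46.] [-10.   9.]
fin 42 59 [-58.  49.] [-9. 12.]
fin 48 91 [-72.  65.] [-5. 14.]
fin 54 284 [-74.  73.] [-10.  14.]
fin 60 270 [-74.  70.] [-11.  15.]
fin 66 316 [-73.  68.] [-12.  18.]
fin 72 318 [-72.  68.] [-13.  18.]
fin 78 279 [-72.  68.] [-12.  18.]
fin 84 275 [-71.  67.] [-9. 20.]
fin 90 366 [-70.  66.] [-9. 20.]
fin 96 388 [-69.  64.] [-10.  20.]
fin 102 376 [-69.  64.] [-10.  13.]
fin 108 225 [-67.  64.] [-11.  13.]
fin 114 51 [-39. -25.] [-9. 20.]
fin 120 104 [-38. -20.] [-13.  29.]
```

The knuckles give ±74 mm at 50–60 mm above the TCP, with a ledge at about 46, and the wrist column is ±39. So I can push the knob with the rear knuckle's lower corner and keep the column in front of the lid edge. I'll back off, shift inboard to y≈116, and lower the ledge to just above the knob.

{"api": "apply_moves", "payload": {
  "deltas": [
    [[-10, 1, 0], 0, 85.4],
    [[-18, 2, 0], 0, 85.4],
    [[-19, -8, 0], 0, 85.4],
    [[-19, -16, -4], 0, 85.4],
    [[-19, -16, -12], 0, 85.4],
    [[-19, -16, -20], 0, 85.4],
    [[-19, -16, -23], 0, 85.4],
    [[-19, -16, -23], 0, 85.4]
  ]
}}

```text
time: 7.48
tool_pos: [581.2, 211.2, 113.8]
tool_rot: [-180.0, 0.0, 83.2]
contact_force: [0.4, -0.5, 0.6]
opening: 85.5
```

```bash
python3 look.py s6
```

```text
7.525 [581.3 211.3 114.1] chest [-59.6 116.5 114.1] [ 0.4 -0.4  0.3] 85.46581434239428
lid pts 1051 angle med 1.084 rmax 258.0
```

View pics/s6z.png

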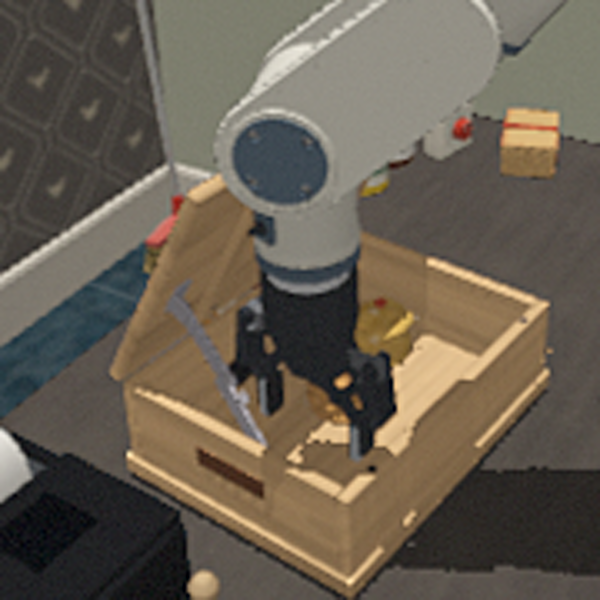

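The knuckle sits right at the knob, and the stay is still straight. Now I'll push back and down with the knuckle corner.

{"api": "apply_moves", "payload": {
  "deltas": [
    [[0, 0, -2], 0, 85.4],
    [[0, 0, -4], 0, 85.4],
    [[2, 0, -6], 0, 85.4],
    [[4, -1, -8], 0, 85.4],
    [[5, -1, -10], 0, 85.4],
    [[6, -1, -12], 0, 85.4],
    [[6, -1, -12], 0, 85.4]
  ]
}}

```text
time: 8.4
tool_pos: [588.2, 210.2, 102.8]
tool_rot: [179.9, -0.0, 83.2]
contact_force: [0.3, -0.4, 3.4]
opening: 85.7
```

```bash
python3 look.py s7
```

```text
8.45 [587.9 210.2 102.7] chest [-52.9 116.2 102.7] [-0.2  0.5  3.6] 85.22553663453056
lid pts 969 angle med 1.08 rmax 258.0
```

View pics/s7z.png

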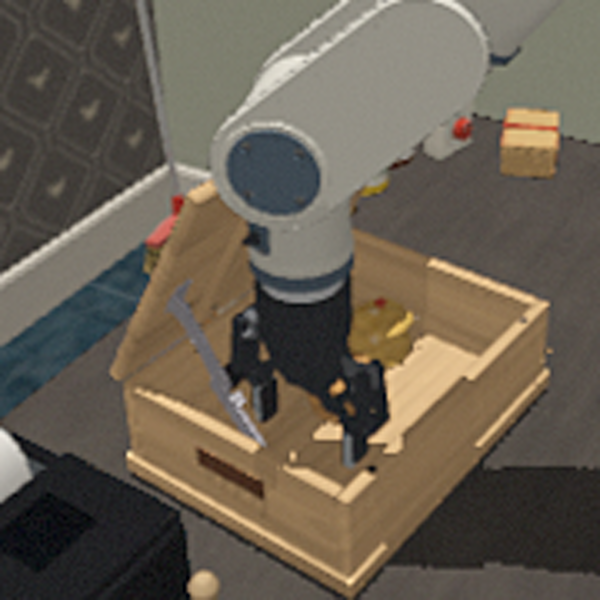

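The stay is now visibly bent at the knee near (230,385), with about 3.5 N on the tool. Continuing.

{"api": "apply_moves", "payload": {
  "deltas": [
    [[1, 0, -2], 0, 85.4],
    [[2, 0, -4], 0, 85.4],
    [[3, 0, -6], 0, 85.4],
    [[4, 0, -8], 0, 85.4],
    [[4, 0, -9], 0, 85.4],
    [[4, 0, -9], 0, 85.4]
  ]
}}

```text
time: 9.2
tool_pos: [591.0, 210.1, 93.1]
tool_rot: [-180.0, 0.0, 83.2]
contact_force: [-0.2, 0.2, 2.9]
opening: 85.4
```

```bash
python3 look.py s8
```

```text
9.25 [591.  210.1  93.1] chest [-49.8 116.4  93.1] [-0.4 -0.   2.5] 85.27751283028931
lid pts 840 angle med 1.052 rmax 258.0
```

View pics/s8z.png

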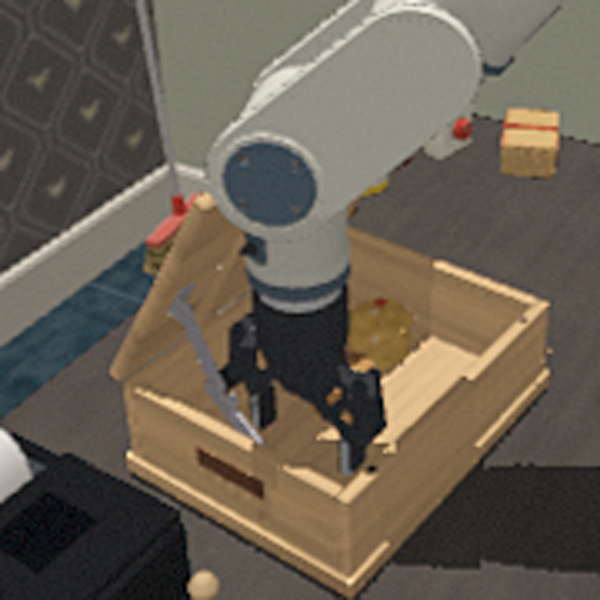

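Lid 1.052 rad implies a fold of about 0.45. A little further, watching the force.

{"api": "apply_moves", "payload": {
  "deltas": [
    [[1, 0, -2], 0, 85.4],
    [[1, 0, -4], 0, 85.4],
    [[1, 0, -4], 0, 85.4]
  ]
}}

```text
time: 9.62
tool_pos: [592.2, 210.1, 89.0]
tool_rot: [-180.0, 0.0, 83.2]
contact_force: [-0.4, -0.5, 2.7]
opening: 85.2
```

{"api": "apply_moves", "payload": {
  "deltas": [
    [[0, 0, -2], 0, 85.4],
    [[0, 0, -4], 0, 85.4],
    [[0, 0, -4], 0, 85.4]
  ]
}}

```text
time: 10.0
tool_pos: [591.5, 210.2, 85.1]
tool_rot: [-179.9, 0.0, 83.2]
contact_force: [-1.5, 0.6, 4.4]
opening: 85.5
```

```bash
python3 look.py s9
```

```text
10.05 [591.6 210.2  85.1] chest [-49.2 116.6  85.1] [-2.8  0.2  4.6] 85.49464335945375
lid pts 745 angle med 1.023 rmax 255.0
```

View pics/s9z.png

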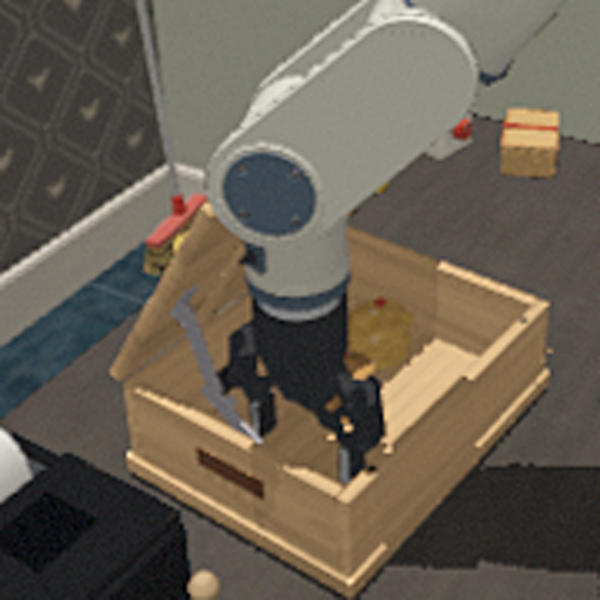

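Lid at 1.023 rad means a fold of about 0.6, and the force stays small (5 N). I'll let go: back a little, up, then out to the front, and check that it stays folded.

{"api": "apply_moves", "payload": {
  "deltas": [
    [[-3, 0, 1], 0, 85.4],
    [[-5, 0, 6], 0, 85.4],
    [[-6, 0, 16], 0, 85.4],
    [[-10, 1, 30], 0, 85.4],
    [[-14, 1, 45], 0, 85.4],
    [[-40, 4, 48], 0, 85.4],
    [[-80, 8, 48], 0, 85.4],
    [[-105, 12, 48], 0, 85.4],
    [[-105, 12, 48], 0, 85.4]
  ]
}}

```text
time: 11.18
tool_pos: [485.9, 222.3, 134.2]
tool_rot: [-180.0, 0.0, 83.3]
contact_force: [0.7, 0.0, -0.5]
opening: 85.4
```

```bash
python3 look.py s10
```

```text
11.225 [487.5 222.5 134.4] chest [-154.1  116.4  134.4] [ 0.8 -0.5  0.7] 85.13673260870381
lid pts 1602 angle med 1.024 rmax 257.0
```

View pics/s10z.png

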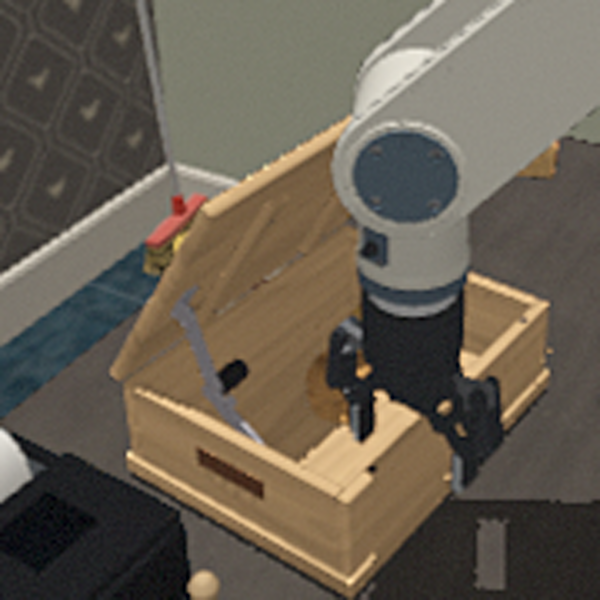

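Released, the stay stays folded (knob at about (233,375)) and the lid holds at 1.024 rad. Next I'll close the fingers, go up and over the lid's front edge to chest y=0, and come down behind its outer face.

{"api": "apply_moves", "payload": {
  "deltas": [
    [[0, 0, 50], 0, 40],
    [[0, -10, 110], 0, 10],
    [[0, -20, 165], 0, 0],
    [[0, -30, 220], 0, 0],
    [[10, -40, 267], 0, 0],
    [[50, -65, 272], 0, 0],
    [[95, -90, 272], 0, 0],
    [[140, -115, 272], 0, 0],
    [[170, -135, 272], 0, 0],
    [[180, -138, 270], 0, 0]
  ]
}}

```text
time: 12.48
tool_pos: [669.5, 82.1, 403.4]
tool_rot: [179.9, 0.0, 83.0]
contact_force: [-0.5, -0.2, -0.3]
opening: -0.2
```

{"api": "apply_moves", "payload": {
  "deltas": [
    [[0, 0, -20], 0, 0],
    [[0, 0, -40], 0, 0],
    [[0, 0, -58], 0, 0],
    [[0, 0, -62], 0, 0],
    [[0, 0, -62], 0, 0]
  ]
}}

```text
time: 13.1
tool_pos: [667.4, 84.3, 341.6]
tool_rot: [180.0, -0.0, 83.2]
contact_force: [-0.1, 0.3, -0.3]
opening: 0.1
```

```bash
python3 look.py s11; python3 - <<'E'
from h import *
d=np.load('pics/s11.npy',allow_pickle=True).item()
cv2.imwrite('pics/s11w.png',cv2.resize(d['image'][60:340,100:340],(600,700))[:600])
E
```

```text
13.15 [667.6  84.3 342.1] chest [ 41.3   0.7 342.1] [ 0.7 -0.6  0.3] 0.21010372690454157
lid pts 2158 angle med 1.025 rmax 257.0
```

View pics/s11w.png

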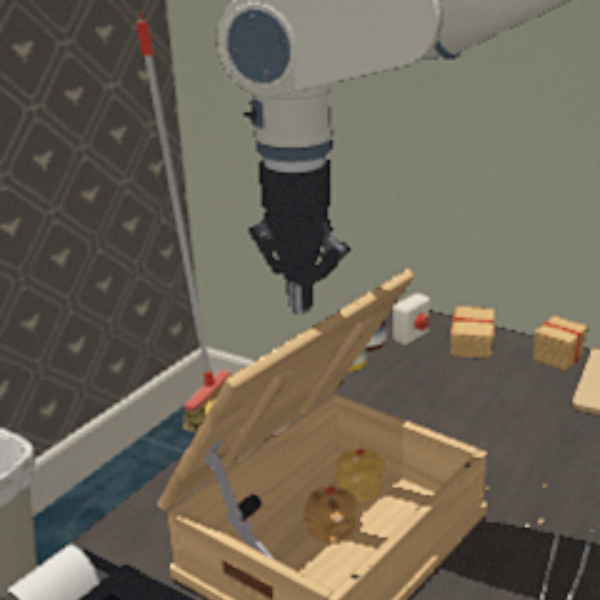

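The fingers are shut, just above and behind the lid edge, and the stay is still folded. I'll compute the arc for the lid's contact point, 235 mm from the hinge.

```bash
python3 - <<'E'
import numpy as np
for p in [1.02,.98,.94,.9,.86,.82,.78,.74,.7,.66,.62,.58,.54,.5,.46,.42,.38,.34,.3,.26,.22,.18,.14,.1,.06,.03,0]:
    x=125-235*np.cos(p)+14*np.sin(p)+8; z=110+235*np.sin(p)+14*np.cos(p)+11
    print(p,round(.9928*(x-41)),round(-.1198*(x-41)),round(z-341.5),'| world',round(667.3+.9928*(x-41)),round(84.1-.1198*(x-41)),round(z))
E
```

```text
1.02 -19 2 -13 | world 648 86 329
0.98 -27 3 -18 | world 640 87 324
0.94 -35 4 -22 | world 632 88 319
0.9 -43 5 -28 | world 624 89 314
0.86 -50 6 -33 | world 617 90 308
0.82 -58 7 -39 | world 610 91 302
0.78 -65 8 -45 | world 603 92 296
0.74 -72 9 -52 | world 596 93 290
0.7 -78 9 -58 | world 589 94 283
0.66 -84 10 -65 | world 583 94 276
0.62 -90 11 -73 | world 577 95 269
0.58 -96 12 -80 | world 571 96 261
0.54 -102 12 -88 | world 566 96 254
0.5 -107 13 -96 | world 561 97 246
0.46 -112 13 -104 | world 556 98 238
0.42 -116 14 -112 | world 551 98 230
0.38 -120 15 -120 | world 547 99 221
0.34 -124 15 -129 | world 543 99 213
0.3 -127 15 -138 | world 540 99 204
0.26 -131 16 -147 | world 537 100 195
0.22 -133 16 -156 | world 534 100 186
0.18 -136 16 -165 | world 532 100 177
0.14 -138 17 -174 | world 530 101 168
0.1 -139 17 -183 | world 528 101 158
0.06 -141 17 -192 | world 527 101 149
0.03 -141 17 -199 | world 526 101 142
0 -142 17 -206 | world 525 101 135
```

{"api": "apply_moves", "payload": {
  "deltas": [
    [[0, 0, -7], 0, 0],
    [[-8, 1, -13], 0, 0],
    [[-14, 2, -13], 0, 0],
    [[-19, 2, -13], 0, 0],
    [[-23, 3, -15], 0, 0],
    [[-27, 3, -18], 0, 0],
    [[-31, 4, -20], 0, 0],
    [[-35, 4, -22], 0, 0],
    [[-35, 4, -22], 0, 0]
  ]
}}

```text
time: 14.28
tool_pos: [631.6, 88.3, 318.8]
tool_rot: [-179.9, -0.0, 83.2]
contact_force: [-0.7, -0.4, 0.6]
opening: -0.1
```

```bash
python3 look.py s12
```

```text
14.325 [631.7  88.3 318.9] chest [  5.2   0.4 318.9] [0.6 0.8 0.4] 0.24511800890170815
lid pts 1694 angle med 0.944 rmax 258.0
```

View pics/s12z.png

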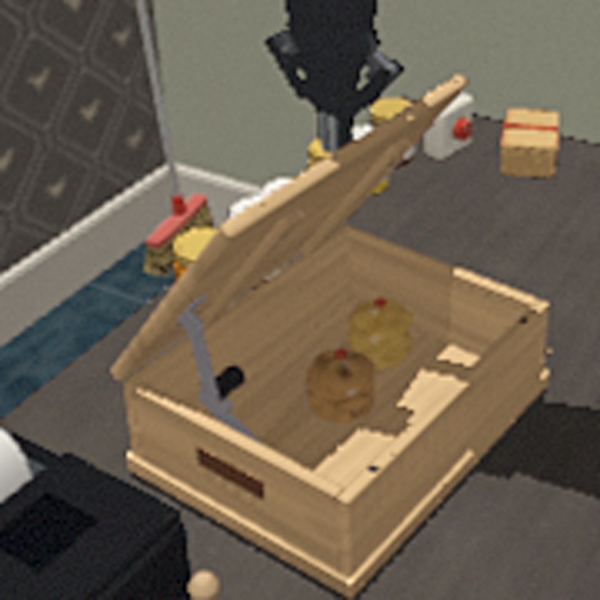

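The lid follows exactly: 0.944 rad against 0.94 planned, with the stay folding further. I'll continue along the arc, relative to the present command (plan 0.94).

{"api": "apply_moves", "payload": {
  "deltas": [
    [[-8, 1, -6], 0, 0],
    [[-15, 2, -11], 0, 0],
    [[-23, 3, -17], 0, 0],
    [[-30, 4, -23], 0, 0],
    [[-37, 5, -30], 0, 0],
    [[-43, 5, -36], 0, 0],
    [[-49, 6, -43], 0, 0],
    [[-55, 7, -51], 0, 0],
    [[-61, 8, -58], 0, 0],
    [[-67, 8, -66], 0, 0]
  ]
}}

```text
time: 15.58
tool_pos: [565.0, 96.3, 252.8]
tool_rot: [180.0, -0.0, 83.2]
contact_force: [0.3, -0.6, 0.3]
opening: 0.2
```

```bash
python3 look.py s13
```

```text
15.625 [563.5  96.1 251.5] chest [-63.4   0.  251.5] [-2.  -0.3 -1. ] -0.06162316519119719
lid pts 2019 angle med 0.609 rmax 257.0
```

View pics/s13z.png

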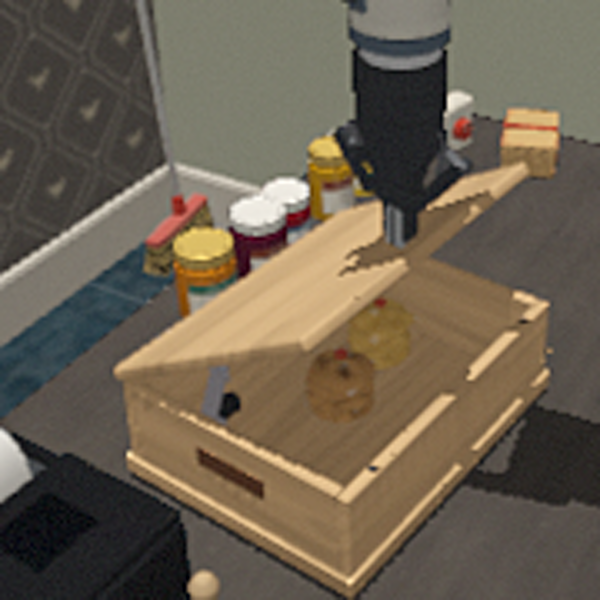

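The lid is about 0.55 (the estimate now mixes in outer-face points). I'll continue, slower towards the end.

{"api": "apply_moves", "payload": {
  "deltas": [
    [[-5, 1, -8], 0, 0],
    [[-10, 1, -16], 0, 0],
    [[-14, 2, -24], 0, 0],
    [[-18, 2, -32], 0, 0],
    [[-22, 3, -41], 0, 0],
    [[-25, 3, -50], 0, 0],
    [[-29, 4, -58], 0, 0],
    [[-31, 4, -66], 0, 0],
    [[-33, 4, -73], 0, 0],
    [[-34, 4, -78], 0, 0]
  ]
}}

```text
time: 16.88
tool_pos: [531.1, 100.1, 174.8]
tool_rot: [-180.0, 0.0, 83.2]
contact_force: [0.6, -0.8, 0.0]
opening: 0.0
```

```bash
python3 look.py s14
```

```text
16.925 [530.8 100.  174.4] chest [-96.4  -0.  174.4] [ 0.4  0.3 -0.4] -0.2078791211355594
lid pts 3838 angle med 0.192 rmax 256.0
```

View pics/s14z.png

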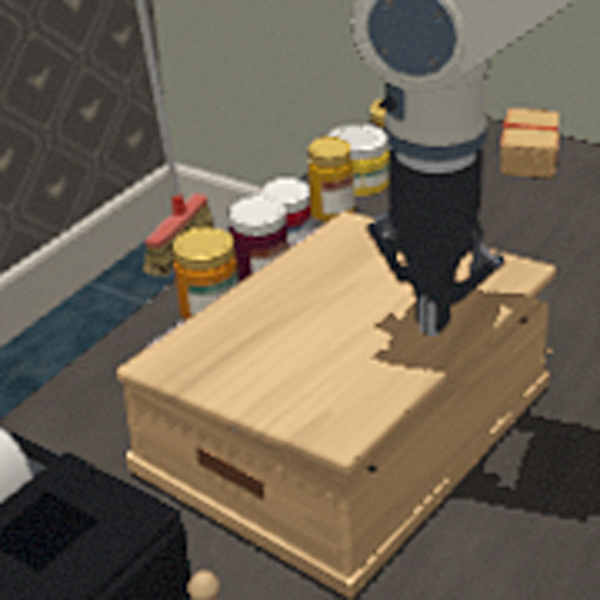

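The lid is nearly down and sinking gently by itself just ahead of the fingers. I'll follow it down slowly and press it shut.

{"api": "apply_moves", "payload": {
  "deltas": [
    [[-1, 0, -5], 0, 0],
    [[-2, 0, -10], 0, 0],
    [[-3, 0, -15], 0, 0],
    [[-3, 0, -20], 0, 0],
    [[-4, 0, -25], 0, 0],
    [[-4, 0, -29], 0, 0],
    [[-4, 0, -32], 0, 0],
    [[-5, 0, -35], 0, 0],
    [[-5, 0, -38], 0, 0],
    [[-5, 0, -38], 0, 0]
  ]
}}

```text
time: 18.18
tool_pos: [526.2, 100.1, 137.1]
tool_rot: [-180.0, 0.0, 83.2]
contact_force: [-0.9, -0.5, 0.2]
opening: -0.1
```

```bash
cat > lid.py <<'E'
from h import *; import sys
d=snap('scene',sys.argv[1]); Q=tochest(cloud(d)); o=status.get_obs(); print(o['time'],o['tool_pos'].round(1),o['contact_force'].round(1))
m=(abs(Q[...,1])<150)&(Q[...,0]>-120)&(Q[...,0]<115)&(Q[...,2]>100)&(Q[...,2]<175)&((np.hypot(Q[...,0]+100,Q[...,1])>75))
q=Q[m]; A=np.c_[q[:,:2],np.ones(len(q))]; w=np.ones(len(q),bool)
for _ in range(6):
    c=np.linalg.lstsq(A[w],q[w,2],rcond=None)[0]; w=abs(A@c-q[:,2])<4
print(len(q),w.sum(),'slope->angle',-c[0],'z front',c@[-131,0,1],'z hinge',c@[125,0,1])
E
python3 lid.py s15
```

```text
18.225 [526.3 100.1 137.2] [-0.4 -0.4  0.8]
3267 3262 slope->angle -0.0010353874153248383 z front 123.84590070073129 z hinge 124.11095987905445
```

The lid's upper face is at z 124 all over (110 + 14), so the angle is about 0. I'll press lightly to confirm it's seated, then lift off and retreat.

{"api": "apply_moves", "payload": {
  "deltas": [
    [[0, 0, -1], 0, 0],
    [[0, 0, -2], 0, 0],
    [[0, 0, -3], 0, 0],
    [[0, 0, -3], 0, 0]
  ]
}}

```text
time: 18.73
tool_pos: [526.4, 100.1, 135.0]
tool_rot: [180.0, -0.0, 83.2]
contact_force: [-2.8, -0.3, 8.0]
opening: 0.0
```

{"api": "apply_moves", "payload": {
  "deltas": [
    [[0, 0, 10], 0, 0],
    [[0, 0, 40], 0, 0],
    [[0, 0, 80], 0, 0],
    [[-20, -20, 120], 0, 0],
    [[-50, -50, 150], 0, 0],
    [[-70, -100, 160], 0, 0],
    [[-80, -150, 160], 0, 0],
    [[-80, -180, 160], 0, 0],
    [[-80, -180, 160], 0, 0]
  ]
}}

```text
time: 19.85
tool_pos: [446.3, -81.4, 294.9]
tool_rot: [179.9, 0.0, 83.0]
contact_force: [-0.3, 0.1, 0.2]
opening: 0.1
```

```bash
python3 lid.py s16; python3 - <<'E'
from h import *
d=np.load('pics/s16.npy',allow_pickle=True).item()
cv2.imwrite('pics/s16z.png',cv2.resize(d['image'][150:384,100:412],None,fx=2.5,fy=2.5))
Q=cloud(d); hsv=cv2.cvtColor(d['image'],cv2.COLOR_BGR2HSV)
sub=np.zeros(Q.shape[:2],bool); sub[315:350,180:205]=1
m=sub&(Q[...,2]>50)&(Q[...,2]<75)&(hsv[...,1]>60); print('stamp',np.nanmedian(Q[m],0))
E
```

```text
19.9 [446.2 -80.4 294.7] [-0.2  0.  -0.1]
3884 3880 slope->angle 6.382172161131638e-05 z front 123.98259984849187 z hinge 123.96626148775937
stamp [599.19323174 348.62301464  63.06947799]
```

View pics/s16z.png

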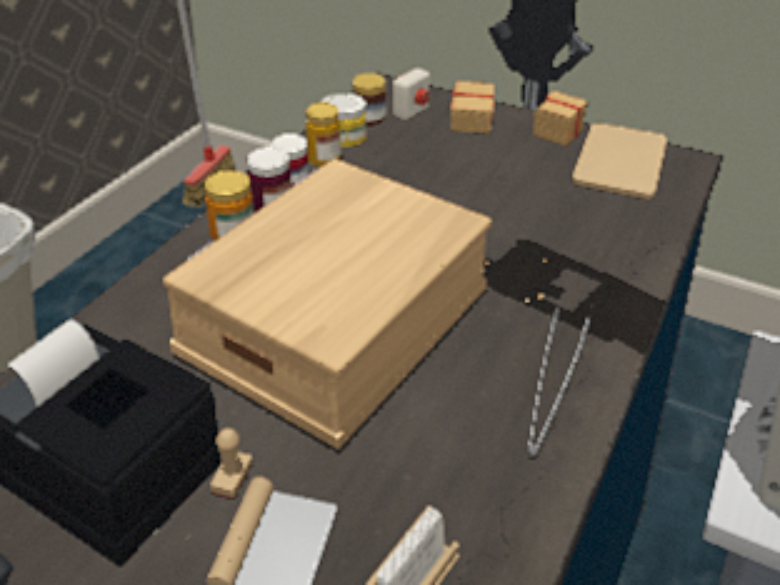

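The chest is fully shut, the stamp at (232,460) and the gift boxes are where they were, and the gripper is well clear. Handing in.

```bash
python3 -c "
from bench import hand_in; print(hand_in())"
```

```text
the job is handed in; nothing more can be done
None
```

The chest is shut, and I handed the job in at about 20 s with the arm clear and reading no force.

- **Breaking the stay:** My first push, with an open fingertip, gave almost no force and did not fold the stay. I then pushed the knob back and down with the outside of the rear finger's knuckle, using about 5 N. Let go, the stay stayed folded, with the lid steady at 1.02 rad for about 2 s before I touched it again.
- **Lowering the lid:** I guided it down with closed fingertips at about 0.3 rad/s. Over the last part it sank slowly by itself, slightly ahead of the fingers. A final light press of about 8 N met a firm stop.
- **Last checks:** The lid's upper face measures z = 124 mm all over and its angle is 0.000 rad, so it is fully shut. The stamp measured within about 1 mm of where it started. The gift boxes look unmoved in the picture.
- **Not checked:** The cookie packs looked in place before the lid covered them, but I could not check them afterwards.
- **Contact to note:** While I pushed the knob, about 3 N of sideways force appeared, so the wrist probably brushed the lid edge lightly.

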